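# Hang the tray carrier level on the stand

## Task

Take the white carrier with its black tray out of the leaning slot of the wooden jig and hang it on the stand's peg by the one of its seven holes that makes it hang most nearly level, then let go and leave it hanging still. The tray is clamped where it is on the carrier and stays there; leave everything else on the table where it stands.

Things in the scene. Friction and masses are not known exactly. Their poses are not given: they have to be found in the camera images.
- carrier: Loose C-shaped carrier of 5 mm white plastic sheet. Origin: middle of its lower edge; y along its length, z up the sheet, x through it. In mm: lower bar y -100..100, z 0..40; web at the +y end only, y 80..100, z 40..155; upper bar y -100..100, z 155..195 with 7 holes; grip tab above. Without the tray 0.14 kg, centre of mass y 11, z 106. Starts in the jig's slot, leaning 24-27 deg to the jig's -x side.
- tray (a joint): Position (m, -0.06 to 0.035) of the tray's middle along the carrier's y; varies from start to start. Clamped: 40 N to shift. Black steel dish 64 (x) by 80 (y) by 28 mm high, 0.36 kg, on the lower bar at carrier z 40..68, even on both sides of the sheet; its centre of mass at z 52. So the balance point of the whole (0.50 kg) is at y = (0.14*0.011 + 0.36*tray)/0.50, about 108 mm below the holes.
- tray_floor (a point): Middle of the inner floor of the tray (carrier z 44 mm), axes as the carrier's.
- tab (a point): Middle of the carrier's grip tab, the place to hold it: 40 mm wide along y, 5 mm thick, z 195..240 (this point y 0, z 217.5 mm). At the start the carrier is drawn out of the slot along its own z.
- jig: Fixed plywood base 130 (x) by 240 (y) by 15 mm with two sloping wooden rails 100 mm long in its middle, forming a slot 7.5 mm wide and 22 mm deep for the carrier's lower bar. Origin: centre of the underside; the slot's floor runs along y at x 40, z 32 mm; the slot leans 0.33 rad from vertical towards -x.
- stand: Fixed hanging stand: steel foot 110 x 110 x 12 mm, a 16 mm square post in its centre up to 243 mm. Origin: centre of the underside. The peg juts from the post towards the stand's -x.
- peg: The stand's steel peg, 6 mm in diameter with a round end. Origin: its root at the post's face, 234 mm above the table; its own -x points along the peg to its end 75 mm away, rising 0.2 rad (11 degrees); y is level.
- peg_tip (a point): The free end of the peg.
- hole0 (a point): Centre of hole 0 of the carrier, mid-thickness, at carrier y -54 mm, z 175 mm; 12 mm in diameter, through the sheet along x.
- hole1 (a point): Centre of hole 1 of the carrier, mid-thickness, at carrier y -36 mm, z 175 mm; 12 mm in diameter, through the sheet along x.
- hole2 (a point): Centre of hole 2 of the carrier, mid-thickness, at carrier y -18 mm, z 175 mm; 12 mm in diameter, through the sheet along x.
- hole3 (a point): Centre of hole 3 of the carrier, mid-thickness, at carrier y 0 mm, z 175 mm; 12 mm in diameter, through the sheet along x.
- hole4 (a point): Centre of hole 4 of the carrier, mid-thickness, at carrier y 18 mm, z 175 mm; 12 mm in diameter, through the sheet along x.
- hole5 (a point): Centre of hole 5 of the carrier, mid-thickness, at carrier y 36 mm, z 175 mm; 12 mm in diameter, through the sheet along x.
- hole6 (a point): Centre of hole 6 of the carrier, mid-thickness, at carrier y 54 mm, z 175 mm; 12 mm in diameter, through the sheet along x.
- can: Loose closed metal can, upright, 54 mm in diameter, 140 mm high; origin at its foot. Leave alone.
- tape: Loose cardboard ring lying flat, 90 mm across, 25 mm high; origin at its foot. Leave alone.
- stack: Loose stack of four nested black trays, 112 (x) by 162 (y) by 66 mm; origin at its foot. Leave alone.
- dish1: Loose single black tray, 102 by 152 by 28 mm; origin at its foot. Leave alone.
- carton: Loose cardboard carton 90 (x) by 130 (y) by 60 mm; origin at its foot. Leave alone.
- driver: Loose screwdriver lying on the table, about 200 mm long along its x, under 35 mm high. Leave alone.
- cup: Loose white plastic cup, 64 mm in diameter, 70 mm high; origin at its foot. Leave alone.

How it is judged (in metres and radians):
On the way:
1. the carrier is lifted clear of the jig (height (world z) of carrier above 0.075 m and contact force between carrier and jig below 0.1 N), for 0.2 s.
At the end, for the whole second after the job is handed in: The carrier hangs with the peg through one of its seven holes (hole centre within 6 mm sideways of the peg and between 6 and 76 mm from its root), its weight on the peg, its z axis within 7 degrees of vertical, and at rest (under 0.03 m/s and 0.15 rad/s) (((x of hole0 in the frame of peg between -0.076 and -0.006 m and y of hole0 in the frame of peg between -0.006 and 0.006 m and z of hole0 in the frame of peg between -0.008 and 0.003 m) or (x of hole1 in the frame of peg between -0.076 and -0.006 m and y of hole1 in the frame of peg between -0.006 and 0.006 m and z of hole1 in the frame of peg between -0.008 and 0.003 m) or (x of hole2 in the frame of peg between -0.076 and -0.006 m and y of hole2 in the frame of peg between -0.006 and 0.006 m and z of hole2 in the frame of peg between -0.008 and 0.003 m) or (x of hole3 in the frame of peg between -0.076 and -0.006 m and y of hole3 in the frame of peg between -0.006 and 0.006 m and z of hole3 in the frame of peg between -0.008 and 0.003 m) or (x of hole4 in the frame of peg between -0.076 and -0.006 m and y of hole4 in the frame of peg between -0.006 and 0.006 m and z of hole4 in the frame of peg between -0.008 and 0.003 m) or (x of hole5 in the frame of peg between -0.076 and -0.006 m and y of hole5 in the frame of peg between -0.006 and 0.006 m and z of hole5 in the frame of peg between -0.008 and 0.003 m) or (x of hole6 in the frame of peg between -0.076 and -0.006 m and y of hole6 in the frame of peg between -0.006 and 0.006 m and z of hole6 in the frame of peg between -0.008 and 0.003 m)) and angle between carrier's own z axis and vertical below 0.122 rad and contact force between carrier and peg above 2 N and linear speed of carrier below 0.03 m/s and angular speed of carrier below 0.15 rad/s); the robot touches nothing.
It fails at once if one of the bystanders (can, ring, tray stack, single tray, carton, screwdriver, cup) is knocked more than 3 cm from its place (distance of any of can, tape, stack, dish1, carton, driver, cup from where it was at the start of the episode above 0.03 m).
It also fails if it takes over 54 s, if anything falls off the work surface, if the arm or the gripper's body presses on something with over 40 N, if the wrist force passes 120 N, or if a joint passes its speed limit or range.

## Robot

A 6-joint arm with a two-finger parallel gripper is mounted at the origin on the work surface. World frame = base frame: x ahead of the robot, y to its left, z up, the work surface at z = 0. Lengths are in mm, angles in rad, forces in N, time in s.
With the tool pointing down it reaches from about 425 to 950 mm from the base axis. Payload 3.5 kg.
Tool frame: the origin (TCP) lies on the mounting face of the last link; the fingertips stand 173 mm ahead of it and the grasp point (between the pads) lies 155 mm ahead of it; z points along the fingers, y is the line along which they close (so a half turn about z gives the same grasp; the last joint's range is limited). The gripper opens to 85 mm and grips with 20 to 120 N. Pads are 22 mm wide; open, the fingers measure 114 mm over their backs; the gripper's body (76 mm by 85 mm) begins 54 mm behind the grasp point. The pads swing forward as they close: fully open they stand 13 mm farther back than shut.
Start: joints at [1.118, 0.286, 1.577, -0, 1.279, -0.15], TCP at [201.245, 644.289, 404.725] pointing down, gripper open.
Joint ranges: [-2.77, 2.77], [-0.9, 2.22], [0.21, 2.48], [-1.53, 4.67], [0.24, 2.81], [-2.84, 2.84]. Speed limits (rad/s): [2.79, 2.79, 3.14, 3.14, 3.14, 3.14].

## Interface

Orientations are given as a rotation vector (axis times angle).
In Python, from cell import * gives the robot as it stands. The module is installed in compiled form; this text tells all that it offers.
- The arm moves only by the shell command python3 -m pendant 'ROWS' [FORCE]. ROWS is JSON, one flat list of numbers, 7 for each row, row after row: the opening in per cent of the stroke, from 0 (shut) to 100 (fully open), then the shift along the tool's x, y, z each as a share of 0.6 m, from -1 to 1, then the turn, a rotation vector about the tool's x, y, z each as a share of pi/2 rad, from -1 to 1. In form: [hand, dx, dy, dz, wx, wy, wz, hand, dx, dy, dz, wx, wy, wz, ...]. A call has 1 to 10 rows; each row is the pose to reach, as a shift and turn from the pose commanded when the call began, along the tool's axes at that moment; what a row does not reach only later rows make up. A row lasts 1/10 s, in which the tool goes at most 50 mm and 8.59 degrees, less where a joint would pass 70% of its speed; a pose out of reach is approached as far as the arm can. A call with a number of a shift or a turn outside -1 to 1 is refused whole. A call with a gripper value outside its range is refused whole. The fingers move at their own pace and stop on an object; FORCE is the grip in N (left out, the last holds). Time passes only in rows, so rows that repeat a pose let the fingers close. It gives the time, the measured TCP pose, the force, the opening and the grip force at its end, in the units of the state.
- get_obs(): the state, without advancing time (a new reading comes with each control period).
- snapshot(name): name is "scene" or "top"; returns (picture, depth): 384x512x3 uint8, red, green, blue; 384x512 float32, mm along the optical axis (not along the pixel's ray), 0 where there is no reading.
- get_calibration(name): a dict with "fx", "fy", "cx", "cy" (pixels), "extrinsics" (4x4, takes a point from world to camera coordinates). Camera axes: x right, y down, z forward; pixel columns grow to the right and rows downward; lengths in mm; the calibration is good to about 2 mm. A picture is of the moment at which its call begins. get_calibration takes no time and is no camera call.
- job_done(): hands the job in; it is judged then, once.
Trained networks look in the newest picture that a camera, given by its name, has taken for a name from the list of things; names that differ only in an ending like _2 or _b are one class to them, and where a whole thing is asked for, a point or a joint stands for the part that bears it (a point fixed in the world has none). Each returns a list of dicts, best first, with "confidence" (0 to 1); they miss things now and then, are a little off and sometimes report something else, mostly with a low value. They report only what shows in the picture. A call takes as long as a camera call.
- silhouettes(camera, name): "region" (384x512 bool, what is visible of it) and "at" ([column, row] in pixels, amid what is visible of it).
- landmark_of(camera, name): "at" ([column, row] in pixels: a listed point, or the origin of a listed thing).
The state is a dict: "clock": time; "joint_pos": joint angles; "qd": joint speeds; "joint_torque": joint torques, N m; "tool_pos": TCP position; "orientation": TCP orientation; "ft_force": force on the tool from outside, world axes, zero at the start; "wrist_torque": the same for the moment, N m; "width": opening from 0.0 (shut) to 1.0 (fully open); "grasp_force": force on a finger pad.
Only numpy, scipy, OpenCV 4.12 (cv2) and the standard library are available. Lean on these libraries where they do the work, as an engineer would, in place of code of your own. Each camera call takes 0.05 s, during which the arm holds its last target. There are 200 camera calls.

## Working session

There is one attempt and no reset: what is moved stays moved. The work goes in short steps, Python scripts to look and compute and a shell command to move; the robot and the scene stay as the last step left them, time stands still between calls to the robot, and variables do not carry over. Pictures are saved under pics/ and viewed, at most 10 in all, crops included, and the job is handed in when it is done.

```bash
mkdir -p pics; cat > h.py <<'E'
from cell import *
import numpy as np, cv2
from scipy.spatial.transform import Rotation as R
def cam(n):
    c=get_calibration(n); K=np.array([[c['fx'],0,c['cx']],[0,c['fy'],c['cy']],[0,0,1]]); return K,np.array(c['extrinsics'])
def back(n,uv,d):
    K,E=cam(n); p=np.linalg.inv(K)@np.array([uv[0],uv[1],1.0])*d
    return np.linalg.inv(E)[:3]@np.r_[p,1]
def ray(n,uv):
    K,E=cam(n); Ei=np.linalg.inv(E); d=Ei[:3,:3]@np.linalg.inv(K)@np.array([uv[0],uv[1],1.0]); return Ei[:3,3],d/np.linalg.norm(d)
def proj(n,P):
    K,E=cam(n); P=np.atleast_2d(P); c=(E[:3,:3]@P.T).T+E[:3,3]; q=(K@c.T).T; return q[:,:2]/q[:,2:]
def tri(a,b):
    A=np.zeros((3,3));v=np.zeros(3)
    for o,d in (a,b):
        M=np.eye(3)-np.outer(d,d);A+=M;v+=M@o
    p=np.linalg.solve(A,v); return p,[np.linalg.norm((np.eye(3)-np.outer(d,d))@(p-o)) for o,d in (a,b)]
def save(img,f): cv2.imwrite('pics/'+f,img[:,:,::-1])
E
python3 - <<'E'
from h import *
im={}
np.set_printoptions(precision=1,suppress=True)
for n in('scene','top'):
    p,d=snapshot(n); im[n]=d; save(p,n+'0.png'); np.save(n+'_d.npy',d)
    K,E=cam(n); print(n,K[0,0],np.linalg.inv(E)[:3,3],np.linalg.inv(E)[:3,2])
names=['carrier','tab','tray_floor','hole0','hole3','hole6','peg','peg_tip','stand','jig','can','tape','stack','dish1','carton','driver','cup']
for k in names:
    L={n:landmark_of(n,k) for n in im}
    out=[]
    for n in im:
        if L[n]:
            u=L[n][0]['at'];o=int(round(u[1])),int(round(u[0]))
            dd=im[n][min(383,max(0,o[0])),min(511,max(0,o[1]))]
            out.append((n,np.array(u),round(L[n][0]['confidence'],2),back(n,u,dd)))
    t=tri(*[ray(n,L[n][0]['at']) for n in im]) if all(L.values()) else None
    print(k,out,t)
E
cd pics; python3 -c "
import cv2;a=cv2.imread('scene0.png');b=cv2.imread('top0.png');cv2.imwrite('both0.png',cv2.resize(a,(800,600)));cv2.imwrite('top0b.png',cv2.resize(b,(800,600)))"
```

```text
scene 430.74289979272567 [1153.1  737.7 1326.4] [-0.4 -0.5 -0.8]
top 483.32895589219277 [ 534.    -6.  1621.7] [ 0.1  0.  -1. ]
carrier [('scene', array([292.1, 275.1]), 0.88, array([632.7, 270.3,  53.6])), ('top', array([170.1, 191. ]), 0.82, array([618.9, 258.5, 107. ]))] (array([625.1, 267.8,  41.3]), [np.float64(3.2745090395878664), np.float64(3.2745090395878402)])
tab [('scene', array([326. , 227.6]), 0.97, array([525.2, 280.4, 247.2])), ('top', array([157.1, 217.8]), 0.59, array([534.5, 275.5, 218.1]))] (array([529.4, 275.1, 244.7]), [np.float64(6.993561108131611), np.float64(6.993561108131567)])
tray_floor [('scene', array([295.2, 261.5]), 0.58, array([600.7, 246.1,  75.6])), ('top', array([175. , 200.6]), 0.9, array([590.4, 249.7,  63.8]))] (array([593.8, 246. ,  68. ]), [np.float64(4.58449201572217), np.float64(4.584492015722226)])
hole0 [('scene', array([319.1, 244.7]), 0.95, array([551. , 288.8, 185.9])), ('top', array([162.4, 212.9]), 0.95, array([549.2, 266.5, 185.5]))] (array([544.4, 275.5, 163.1]), [np.float64(6.81962254424131), np.float64(6.819622544241374)])
hole3 [(
[... 2288 characters left out ...]
), 0.69, array([ 789.5, -178.4,   56.6])), ('top', array([321.7, 148.6]), 0.7, array([ 763.4, -223.9,   60.8]))] (array([ 771.7, -232.3,  -14.5]), [np.float64(3.470540645988623), np.float64(3.470540645988754)])
driver [('scene', array([185.8, 151. ]), 0.59, array([ 587.3, -484.1,   -3.2])), ('top', array([394.3, 207.6]), 0.54, array([ 575.3, -475.1,    0.4]))] (array([ 581.1, -481.3,   -5.9]), [np.float64(7.0367153348684415), np.float64(7.036715334868396)])
cup [('scene', array([353.7, 318. ]), 0.6, array([554.8, 488.3,   4.7])), ('top', array([104.5, 209.8]), 0.89, array([559.8, 495.4,   4.1]))] (array([560. , 490.9,  17.2]), [np.float64(0.5176892965672915), np.float64(0.5176892965672192)])
```

View pics/both0.png

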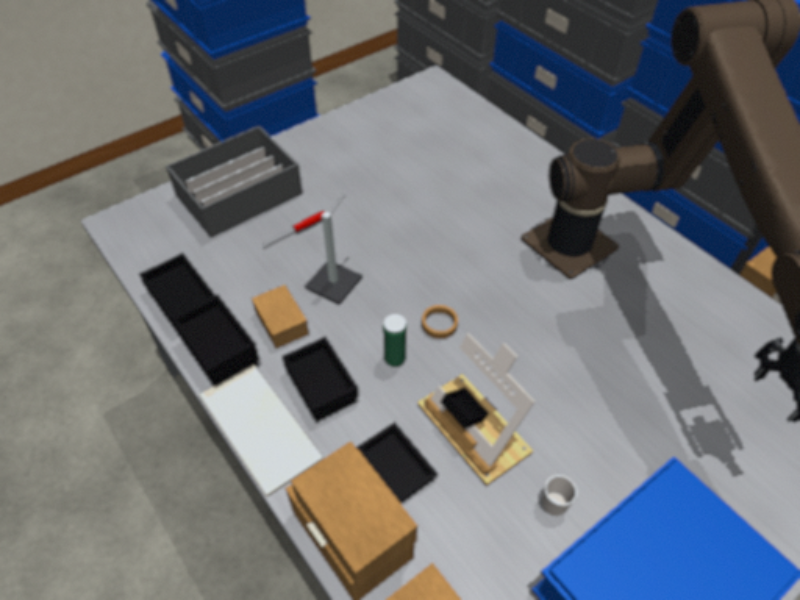

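View pics/top0b.png

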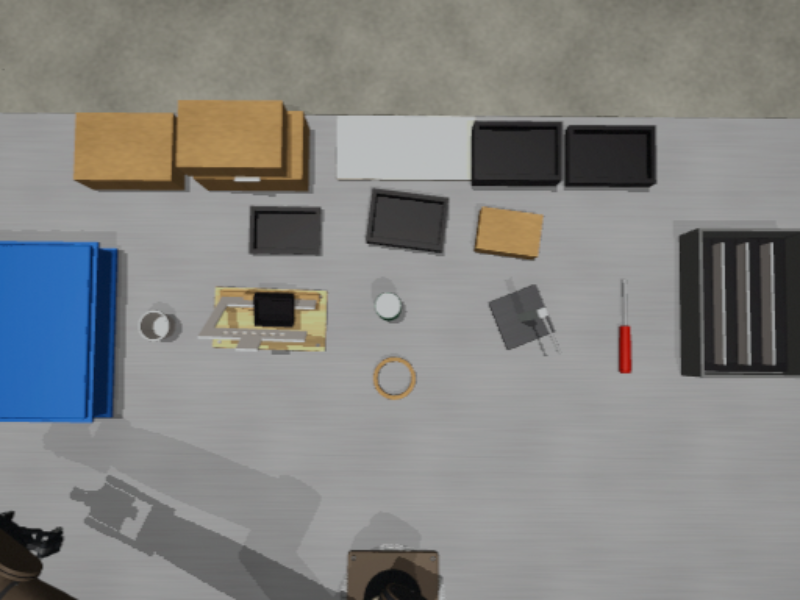

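The scene view shows the carrier leaning in the jig around (490,400) of 800x600, with the stand at (330,250). In the top view the jig is at (270,320), with the carrier's web at its left end (+y), and the stand at (520,317). Next I'll take zoomed crops and collect the data for a pose fit.

```bash
python3 - <<'E'
from h import *
np.set_printoptions(precision=1,suppress=True)
res={}
for n in('scene','top'):
    p,d=snapshot(n); np.save(n+'_p.npy',p);np.save(n+'_d.npy',d)
    for k in('hole0','carrier','tray','jig','stand','peg'):
        s=silhouettes(n,k)
        print(n,k,[(round(x['confidence'],2),int(x['region'].sum()),np.array(x['at'])) for x in s][:3])
        if s: np.save(f'm_{n}_{k}.npy',s[0]['region'])
    for k in('hole0','peg_tip','peg','tray_floor','tab'):
        l=landmark_of(n,k); print(n,k,[(round(x['confidence'],2),np.array(x['at'])) for x in l])
def crop(n,c,f=5,w=80,h=60):
    p=np.load(n+'_p.npy'); x,y=c[0]-w//2,c[1]-h//2
    q=cv2.resize(p[y:y+h,x:x+w],None,fx=f,fy=f,interpolation=cv2.INTER_CUBIC)
    for k,col in(('carrier',(255,0,0)),):
        m=np.load(f'm_{n}_{k}.npy').astype(np.uint8)[y:y+h,x:x+w]
        m=cv2.resize(m,None,fx=f,fy=f,interpolation=cv2.INTER_NEAREST)
        cs,_=cv2.findContours(m,cv2.RETR_LIST,cv2.CHAIN_APPROX_NONE);cv2.drawContours(q,cs,-1,col,1)
    return q
a=np.vstack([np.hstack([crop('scene',(312,250)),crop('top',(168,203))]),np.hstack([crop('scene',(212,150)),crop('top',(345,207))])])
save(a,'crops.png')
E
```

```text
scene hole0 [(0.89, 1851, array([305.3, 257.9])), (0.39, 299, array([278.3, 209.1])), (0.33, 1368, array([252.1, 295.9]))]
scene carrier [(0.59, 1965, array([306.8, 257.8]))]
scene tray []
scene jig [(0.6, 1637, array([307.5, 274.4]))]
scene stand [(0.94, 769, array([211. , 175.4])), (0.26, 1857, array([304.4, 256.4]))]
scene peg []
scene hole0 [(0.92, array([310.4, 231.3])), (0.87, array([327.6, 252.1])), (0.84, array([321. , 244.4])), (0.69, array([253.2, 229.5])), (0.67, array([318.7, 243.5])), (0.65, array([315. , 236.8])), (0.64, array([312.7, 232.2])), (0.58, array([303.7, 226.7]))]
scene peg_tip [(0.63, array([206.6, 248.2])), (0.42, array([218.8, 124.2]))]
scene peg [(0.71, array([290.7, 278.4])), (0.61, array([313.8, 237.1])), (0.52, array([210.7, 139.1]))]
scene tray_floor [(0.85, array([293.3, 262.3]))]
scene tab [(0.95, array([322.9, 226.5]))]
top hole0 [(0.78, 1531, array([168.7, 203.9]))]
top carrier [(0.84, 1516, array([165. , 203.6]))]
top tray [(0.87, 562, array([175.4, 201.1]))]
top jig [(0.8, 1356, array([181.3, 208.1]))]
top stand [(0.84, 1069, array([333.2, 201.8])), (0.65, 1494, array([168.2, 203.6]))]
top peg []
top hole0 [(0.96, array([155.6, 212.7])), (0.93, array([141.4, 211. ])), (0.88, array([181.2, 215.4])), (0.82, array([167.5, 215.1])), (0.8, array([174.6, 214.4])), (0.71, array([161.9, 211.7])), (0.61, array([148.2, 213.4]))]
top peg_tip [(0.53, array([358.8, 229.4]))]
top peg [(0.59, array([345.1, 200.3]))]
top tray_floor [(0.76, array([172. , 200.2])), (0.37, array([157.3, 213.7]))]
top tab [(0.89, array([160.8, 220.9])), (0.59, array([257. , 242.7]))]
```

View pics/crops.png

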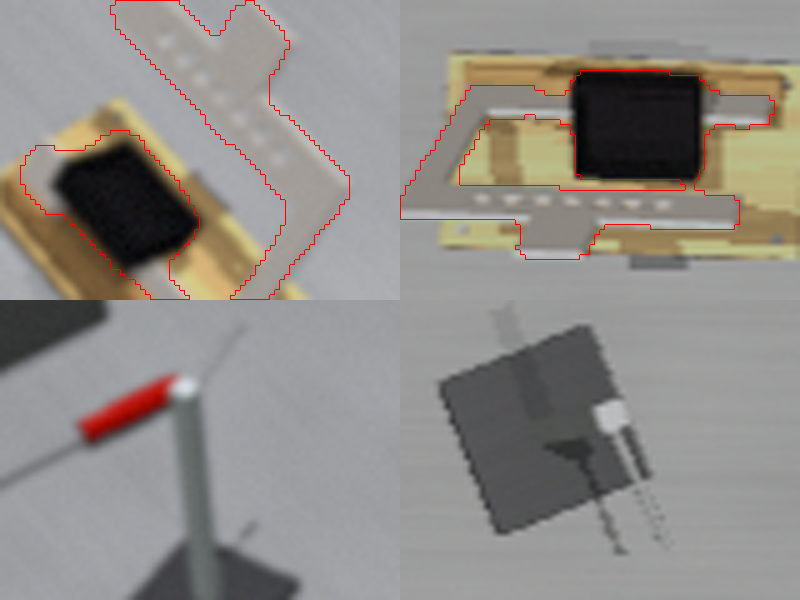

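The crops (5x) show seven bright hole spots on the upper bar, running (482..664, 199..205) in the top panel and (165,42)..(278,160) in the scene panel. The peg runs from the post top at (612,415) to its tip at (668,548). I'll fit both poses from these points.

```bash
cat > fit.py <<'E'
from h import *
from scipy.optimize import least_squares
np.set_printoptions(precision=2,suppress=True)
def px(n,c,off,pts): # crop pts -> pixels
    return (np.array(pts,float)-off+.5)/5-.5+np.array(c)-[40,30]
def T(v,P): return R.from_rotvec(v[3:]).apply(P)+v[:3]
H=np.array([[0,-54+18*i,175] for i in range(6,-1,-1)],float)
top=px('top',(168,203),(400,0),[(482,199),(515,200),(545,201),(572,202),(602,203),(632,204),(664,205)])
sc=px('scene',(312,250),(0,0),[(278,160),(257,137),(238,115),(220,98),(200,78),(182,58),(165,42)])
# corners: top tab z240 y20,y-20 ; lower bar -y end top
TC=np.array([[0,20,240],[0,-20,240],[0,-100,195],[0,-100,40],[0,100,195]],float)
tpx=px('top',(168,203),(400,0),[(520,257),(588,257),(738,228),(775,96),(400,216)])
SC=np.array([[0,100,195],[0,-100,40],[0,-20,240],[0,20,240]],float)
spx=px('scene',(312,250),(0,0),[(350,182),(30,148),(245,0),(292,45)])
def f(v):
    return np.r_[(proj('top',T(v,H))-top).ravel(),(proj('scene',T(v,H))-sc).ravel(),(.5*(proj('top',T(v,TC))-tpx)).ravel(),(.5*(proj('scene',T(v,SC))-spx)).ravel()]
v0=np.r_[625,265,41,0,-.44,0]
r=least_squares(f,v0,loss='soft_l1',f_scale=.7)
v=r.x; print('carrier',v,'cost',r.cost); print(f(v).reshape(-1,2).round(1).tolist())
M=R.from_rotvec(v[3:]).as_matrix(); print(M); print('lean',np.degrees(np.arccos(M[2,2])),'tab',T(v,[0,0,217.5]))
np.save('carrier.npy',v)
# depth check on upper bar/tab
for n in('top','scene'):
    d=np.load(n+'_d.npy'); E=cam(n)[1]
    P=T(v,np.array([[2.5 if n=='scene' else 2.5,y,z] for y in range(-90,91,10) for z in(162,188)]+[[0,y,z] for y in(-10,0,10) for z in(205,215,225)]+[[0,90,z] for z in range(60,150,10)],))
    q=proj(n,P); u=np.round(q).astype(int); pred=(E[2,:3]@P.T)+E[2,3]; e=d[u[:,1],u[:,0]]-pred; print(n,'depth err med',np.median(e),np.percentile(e,[20,80]))
# tray y from top tray mask and scene landmark
m=np.load('m_top_tray.npy'); ys,xs=np.nonzero(m); print('tray mask',xs.min(),xs.max(),ys.min(),ys.max())
c=np.array([[x,y,z] for x in(-32,32) for y in(-40,40) for z in(40,68)],float)
p=np.load('top_p.npy'); S=p.astype(int).sum(2)
def rend(n,t):
    h=cv2.convexHull(((proj(n,T(v,c+[0,t,0]))+.5)*8-.5).astype(np.float32)); g=np.zeros((384,512),np.uint8)
    q=np.round((h.reshape(-1,2)+.5)/8-.5).astype(int)
    cv2.fillConvexPoly(g,np.round(((h.reshape(-1,2)+.5)/8-.5)*256).astype(np.int32),1,shift=8); return g>0
for n in('top','scene'):
    S=np.load(n+'_p.npy').astype(int).max(2)<45; K=rend(n,0)|rend(n,-60)|rend(n,35); K=cv2.dilate(K.astype(np.uint8),np.ones((5,5)))>0; S&=K
    io=[(round((S&rend(n,t)).sum()/(S|rend(n,t)).sum(),3),t) for t in range(-60,36,3)]
    print(n,S.sum(),sorted(io)[-4:])
# stand
def SP(s):
    Rz=R.from_euler('z',s[2]); F=np.array([[55,55,12],[55,-55,12],[-55,-55,12],[-55,55,12],[0,0,243],[-8-75*np.cos(.2),0,234+75*np.sin(.2)]],float)
    return Rz.apply(F)+[s[0],s[1],0]
ft=px('top',(345,207),(400,300),[(440,383),(588,325),(645,480),(500,535),(612,415),(668,548)])
fs=px('scene',(212,150),(0,300),[(185,385),(245,326)])
g=lambda s:np.r_[(proj('top',SP(s))-ft).ravel(),(proj('scene',SP(s)[4:])-fs).ravel()]
b=min((least_squares(g,[590,-265,a],loss='soft_l1',f_scale=.7) for a in(-.4,.4)),key=lambda r:r.cost); print('stand',b.x,b.cost); print(g(b.x).reshape(-1,2)); print('tip',SP(b.x)[5]); np.save('stand.npy',b.x)
E
python3 fit.py
```

```text
carrier [637.87 267.33  37.65   0.01  -0.54  -0.02] cost 2.697501243422019
[[-0.2, 0.3], [-0.7, 0.3], [-0.6, 0.2], [0.0, 0.2], [0.1, 0.2], [0.2, 0.1], [-0.1, 0.1], [-0.4, -0.5], [-0.1, 0.0], [-0.2, 0.5], [-0.5, -0.0], [-0.2, 0.1], [-0.4, 0.3], [-0.6, -0.2], [-0.3, 0.2], [-0.0, 0.4], [-0.1, -0.3], [-1.1, 0.6], [-0.4, -0.1], [-0.6, 0.4], [-0.4, -0.4], [0.2, -0.1], [-0.1, -0.3]]
[[ 0.86  0.02 -0.51]
 [-0.02  1.   -0.  ]
 [ 0.51  0.01  0.86]]
lean 30.816803957641692 tab [526.45 267.05 224.45]
top depth err med 0.6484343948588958 [-3.25  7.93]
scene depth err med 0.44477169655090165 [-3.2   8.29]
tray mask 162 188 187 208
top 511 [(np.float64(0.655), -27), (np.float64(0.685), -18), (np.float64(0.688), -21), (np.float64(0.689), -24)]
scene 398 [(np.float64(0.606), -21), (np.float64(0.608), -24), (np.float64(0.61), -18), (np.float64(0.611), -15)]
stand [ 590.13 -269.87    0.38] 2.5445359731775294
[[-0.57 -0.09]
 [ 0.53 -0.36]
 [ 1.4  -0.57]
 [-0.4   0.37]
 [-0.22  0.24]
 [-0.32  0.42]
 [-0.46  0.4 ]
 [ 0.02 -1.97]]
tip [ 514.34 -299.85  248.9 ]
```

```bash
python3 - <<'E'
s=open('fit.py').read()
s=s.replace("def T(v,P): return R.from_rotvec(v[3:]).apply(P)+v[:3]","def T(v,P): return (R.from_euler('z',v[3])*R.from_euler('x',v[5])*R.from_euler('y',-v[4])).apply(P)+v[:3]")
s=s.replace("H=np.array([[0,","H=np.array([[1.5,").replace("[[0,20,240],[0,-20,240],[0,-100,195],[0,-100,40],[0,100,195]]","[[0,20,240],[0,-20,240],[0,-100,195],[2.5,-100,40],[0,100,195]]").replace("SC=np.array([[0,100,195],[0,-100,40],[0,-20,240],[0,20,240]]","SC=np.array([[2.5,100,195],[2.5,-100,40],[2.5,-20,240],[2.5,20,240]]")
s=s.replace("-spx)).ravel()]","-spx)).ravel(),(v[4]-.445)/.015,v[5]/.01]").replace("0,-.44,0]","0,.44,0]").replace("print(f(v)","print(f(v)[:-2]")
s=s.replace("M=R.from_rotvec(v[3:]).as_matrix()","M=T(np.r_[0,0,0,v[3:]],np.eye(3)).T")
# tray: direct extents
s=s.replace("# stand","""
for n in('top','scene'):
    S=np.load(n+'_p.npy').astype(int).max(2)<60; K=rend(n,-20); K=cv2.dilate(K.astype(np.uint8),np.ones((9,9)))>0; S&=K
    ys,xs=np.nonzero(S); cen=np.array([xs.mean(),ys.mean()])
    for t in(-30,-20,-10):
        ys,xs=np.nonzero(rend(n,t)); print(n,'cen',cen,t,xs.mean(),ys.mean(),S.sum(),len(xs))
# stand""")
open('fit.py','w').write(s)
E
python3 fit.py
```

```text
carrier [623.52 266.15  30.02  -0.01   0.45  -0.  ] cost 4.148856105586617
[[-0.1, 0.5], [-0.6, 0.4], [-0.6, 0.4], [0.1, 0.3], [0.1, 0.2], [0.2, 0.1], [-0.2, 0.0], [-0.3, -0.5], [-0.1, 0.0], [-0.2, 0.5], [-0.4, -0.1], [-0.2, 0.1], [-0.4, 0.3], [-0.7, -0.3], [-0.4, -0.3], [-0.1, -0.1], [-0.1, -0.4], [-0.9, 1.9], [-0.4, 0.1], [-0.7, 0.6], [0.4, -0.9], [-0.4, 0.1], [-0.7, -0.1]]
[[ 0.9   0.01 -0.44]
 [-0.01  1.    0.01]
 [ 0.44 -0.    0.9 ]]
lean 26.047823428546856 tab [528.01 267.3  225.43]
top depth err med -4.319362383038424 [-9.82 -1.13]
scene depth err med -3.065986113060376 [-6.01  0.69]
tray mask 162 188 187 208
top 527 [(np.float64(0.838), -24), (np.float64(0.847), -18), (np.float64(0.847), -15), (np.float64(0.849), -21)]
scene 398 [(np.float64(0.735), -24), (np.float64(0.741), -15), (np.float64(0.748), -21), (np.float64(0.755), -18)]
top cen [174.83 197.54] -30 178.43435980551052 197.81523500810374 540 617
top cen [174.83 197.54] -20 175.2353896103896 197.70454545454547 540 616
top cen [174.83 197.54] -10 171.9967741935484 197.54193548387096 540 620
scene cen [296.72 260.88] -30 293.66358595194083 258.8927911275416 425 541
scene cen [296.72 260.88] -20 295.5769944341373 261.1243042671614 425 539
scene cen [296.72 260.88] -10 297.56111111111113 263.21666666666664 425 540
stand [ 590.13 -269.87    0.38] 2.5445359731775294
[[-0.57 -0.09]
 [ 0.53 -0.36]
 [ 1.4  -0.57]
 [-0.4   0.37]
 [-0.22  0.24]
 [-0.32  0.42]
 [-0.46  0.4 ]
 [ 0.02 -1.97]]
tip [ 514.34 -299.85  248.9 ]
```

```bash
cat > go.py <<'E'
from h import *
import sys
np.set_printoptions(precision=4,suppress=True)
def rot(lean,yaw,tilt=0): return (R.from_euler('z',yaw)*R.from_euler('x',tilt)*R.from_euler('y',-lean)).as_matrix()
def toolR(M,s): return np.c_[np.cross(s*M[:,0],-M[:,2]),s*M[:,0],-M[:,2]]
def row(p,Rm):
    o=get_obs(); C=R.from_rotvec(o['orientation'])
    d=C.inv().apply(np.array(p)-o['tool_pos'])/600; w=(C.inv()*R.from_matrix(Rm)).as_rotvec()/(np.pi/2)
    return np.r_[d,w]
def st():
    o=get_obs(); print('t',o['clock'],'q',np.array(o['joint_pos']),'p',np.array(o['tool_pos']),'F',np.array(o['ft_force']),'M',np.array(o['wrist_torque']),'w',o['width'],o['grasp_force'])
E
python3 - <<'E'
from go import *
st(); print(R.from_rotvec(get_obs()['orientation']).as_matrix())
M=rot(.4546,-.01); tab=np.array([528,267.3,225.4])+M[:,2]*3
for s in(1,-1):
    print(s,row(tab+M[:,2]*(155+80),toolR(M,s)))
E
```

```text
t 3.0 q [ 1.118   0.2863  1.5767  0.      1.2786 -0.15  ] p [201.2506 644.2857 404.7289] F [ 0.6377 -0.9334 -0.5257] M [-0.0025 -0.0133 -0.0145] w 1.0016790594527276 0.0
[[-0.9545  0.2982 -0.    ]
 [ 0.2982  0.9545  0.    ]
 [ 0.      0.     -1.    ]]
1 [-0.5404 -0.4876 -0.0575 -0.2487 -0.1848  0.7987]
-1 [-0.5404 -0.4876 -0.0575  0.1999 -0.2691 -1.1633]
```

```bash
python3 -m pendant '[60,-0.54,-0.488,-0.058,-0.249,-0.185,0.799,60,-0.54,-0.488,-0.058,-0.249,-0.185,0.799,60,-0.54,-0.488,-0.058,-0.249,-0.185,0.799,60,-0.54,-0.488,-0.058,-0.249,-0.185,0.799,60,-0.54,-0.488,-0.058,-0.249,-0.185,0.799,60,-0.54,-0.488,-0.058,-0.249,-0.185,0.799,60,-0.54,-0.488,-0.058,-0.249,-0.185,0.799,60,-0.54,-0.488,-0.058,-0.249,-0.185,0.799,60,-0.54,-0.488,-0.058,-0.249,-0.185,0.799,60,-0.54,-0.488,-0.058,-0.249,-0.185,0.799]' 60
python3 - <<'E'
from go import *
st()
M=rot(.4546,-.01); tab=np.array([528,267.3,225.4])+M[:,2]*3
print(row(tab+M[:,2]*(155+80),toolR(M,1)))
E
```

```text
clock: 4.0
tool_pos: [424.8, 265.0, 440.4]
orientation: [1.983, 1.948, 0.454]
ft_force: [-0.2, 1.1, -0.1]
width: 0.601
grasp_force: 0.0
t 4.0 q [ 0.3814 -0.1958  2.0251 -0.2214  0.898   0.5014] p [424.8181 265.0437 440.4458] F [-0.2056  1.055  -0.1346] M [0.021  0.2618 0.0365] w 0.6008408155225822 0.0
[ 0.0055 -0.003   0.0008  0.0021  0.0021 -0.0047]
```

```bash
python3 - <<'E'
from go import *
o=get_obs(); C=R.from_rotvec(o['orientation']); g=lambda z,y=0:np.array(o['tool_pos'])+C.apply([0,y,z])
out=[]
for n,c in(('scene',(325,215)),('top',(158,213))):
    p,d=snapshot(n); x,y=c[0]-25,c[1]-37
    q=cv2.resize(p[y:y+75,x:x+50],None,fx=8,fy=8,interpolation=cv2.INTER_CUBIC)
    for z,col in((155,(255,0,0)),(173,(255,255,0)),(235,(0,255,0)),(253,(0,255,255))):
        u=proj(n,g(z))[0]; cv2.circle(q,tuple(int(k) for k in ((u-[x,y]+.5)*8)),4,col,-1)
    for yy in(-20,20):
        u=proj(n,g(235,yy))[0]; cv2.circle(q,tuple(int(k) for k in ((u-[x,y]+.5)*8)),3,(255,0,255),-1)
    out.append(q)
save(np.hstack(out),'pre.png')
E
```

```text
(no output)
```

View pics/pre.png

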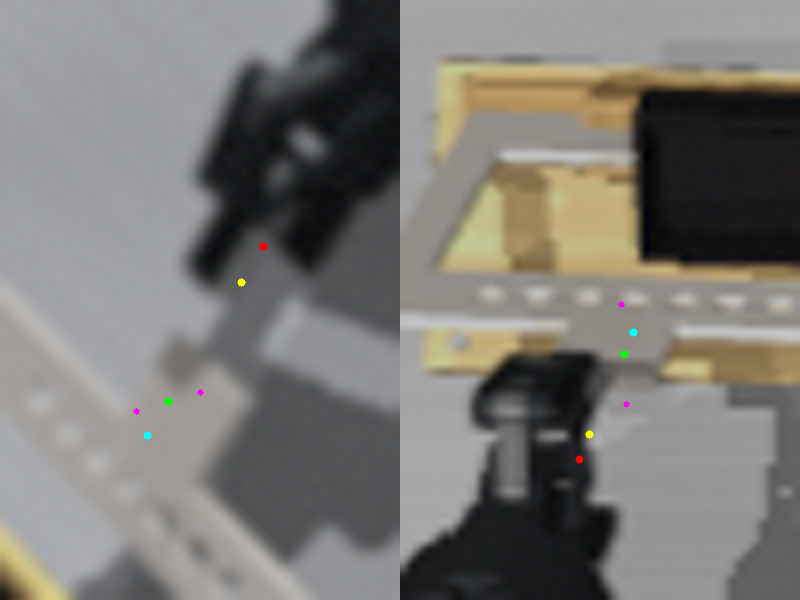

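The scene panel has the fingertips at about (205,275) and (310,260), either side of the predicted line, with the tab at (170,400). In the top panel the visible finger at (530,380) looks left of the prediction, so I'll check the gripper's depth points in the tool frame.

```bash
python3 - <<'E'
from go import *
o=get_obs(); C=R.from_rotvec(o['orientation'])
for n in('scene','top'):
    p,d=snapshot(n); K,E=cam(n); v,u=np.mgrid[0:384,0:512]
    P=(np.linalg.inv(K)@np.stack([u.ravel(),v.ravel(),np.ones(u.size)]))*d.ravel(); W=(np.linalg.inv(E)[:3,:3]@P).T+np.linalg.inv(E)[:3,3]
    t=C.inv().apply(W-o['tool_pos']); rgb=p.reshape(-1,3).max(1)
    for a in range(60,190,15):
        m=(t[:,2]>a)&(t[:,2]<=a+15)&(abs(t[:,0])<70)&(abs(t[:,1])<90)&(rgb<90)
        if m.sum()>3: print(n,a,m.sum(),'x',np.percentile(t[m,0],[5,50,95]),'y',np.percentile(t[m,1],[5,50,95]))
E
```

```text
scene 60 127 x [-4.0531 11.4466 19.6116] y [-17.3274  34.534   68.9194]
scene 75 110 x [-5.3151 11.8299 19.1932] y [-54.9684  27.3297  65.8814]
scene 90 93 x [-6.7131 11.614  17.7661] y [-52.1443  29.7242  63.7245]
scene 105 88 x [-6.1593 10.4088 15.0134] y [-49.3802  37.2381  58.887 ]
scene 120 49 x [-2.5489  7.3563 12.6991] y [-36.6819 -23.9588  47.2805]
scene 135 59 x [-7.2136  4.2197 11.728 ] y [-29.6362 -21.7529  40.3303]
scene 150 53 x [-9.0079  3.6474 11.7339] y [-29.3684 -24.35    39.9781]
scene 165 7 x [-4.9833  1.9112  8.1658] y [-26.7979 -25.3623 -23.6628]
top 60 82 x [-18.6056  -5.9195   9.8086] y [18.8002 55.9737 68.0653]
top 75 45 x [-18.9131 -11.6118  14.9645] y [19.5735 43.9047 67.1833]
top 90 55 x [-16.5207  -6.635   10.729 ] y [21.9114 31.1351 63.3375]
top 105 29 x [-12.9673  -9.7243   5.7425] y [30.5389 40.1555 59.558 ]
top 120 12 x [-13.5877 -11.1696   6.7715] y [-26.6222  38.2925  54.5764]
top 135 14 x [-12.1097  -9.8004  -6.2461] y [-26.3565 -23.1942  33.3281]
top 150 17 x [-9.9326 -6.5229  1.8814] y [-26.9964  31.9378  40.0644]
```

```bash
python3 - <<'E'
from go import *
o=get_obs(); C=R.from_rotvec(o['orientation'])
for n in('scene','top'):
    p,d=snapshot(n); K,E=cam(n); v,u=np.mgrid[0:384,0:512]
    P=(np.linalg.inv(K)@np.stack([u.ravel(),v.ravel(),np.ones(u.size)]))*d.ravel(); W=(np.linalg.inv(E)[:3,:3]@P).T+np.linalg.inv(E)[:3,3]
    t=C.inv().apply(W-o['tool_pos'])
    for a in range(190,310,12):
        m=(t[:,2]>a)&(t[:,2]<=a+12)&(abs(t[:,0])<60)&(abs(t[:,1])<25)
        if m.sum()>3: print(n,a,m.sum(),'x',np.percentile(t[m,0],[3,50,97]),'y',np.percentile(t[m,1],[10,50,90]))
E
```

```text
scene 202 17 x [-14.8678   2.4227  21.3615] y [1.4126 4.5175 7.4105]
scene 214 42 x [-16.1586   2.8844  21.8321] y [0.7717 3.9245 7.1241]
scene 226 44 x [-17.0401   3.6752  21.4584] y [0.7456 4.7493 7.0854]
scene 238 42 x [-16.1791   3.5948  21.6768] y [2.128  4.7306 6.2371]
scene 250 99 x [-57.1269  -1.4521  56.7071] y [0.6804 3.8157 6.8369]
scene 262 94 x [-57.7391  -1.5386  52.5708] y [1.0793 4.1585 5.9729]
scene 274 93 x [-56.0288   6.6371  52.9441] y [0.0383 3.8418 7.019 ]
scene 286 95 x [-56.0513   3.2604  56.8683] y [0.7893 4.0473 6.2345]
top 202 11 x [-17.4913 -10.1085  -1.6927] y [0.8123 1.4349 4.393 ]
top 214 18 x [-19.7844 -10.3496   0.1506] y [1.2768 4.0567 5.0307]
top 226 24 x [-20.5561  -4.9477  17.1528] y [3.2404 4.7142 6.5239]
top 238 22 x [-19.8005  -3.2693  16.6588] y [2.6765 3.9788 5.3603]
top 250 71 x [-56.7649   0.0369  54.565 ] y [0.1157 3.3194 5.8797]
top 262 70 x [-55.9742  -1.6431  58.2308] y [1.9488 4.1607 5.8425]
top 274 73 x [-56.877   -1.4944  57.1042] y [0.7605 4.0302 6.1853]
top 286 72 x [-54.9368   1.2515  52.7349] y [1.8692 3.7763 5.5028]
top 298 8 x [-56.5281  10.8398  36.4086] y [1.5923 2.8363 3.5032]
```

```bash
python3 -m pendant '[60,0.003,0.0025,0.04,0,0,0,60,0.003,0.0025,0.08,0,0,0,60,0.003,0.0025,0.117,0,0,0,60,0.003,0.0025,0.117,0,0,0,0,0.003,0.0025,0.117,0,0,0,0,0.003,0.0025,0.117,0,0,0,0,0.003,0.0025,0.117,0,0,0,0,0.003,0.0025,0.117,0,0,0,0,0.003,0.0025,0.117,0,0,0,0,0.003,0.0025,0.117,0,0,0]' 80
python3 - <<'E'
from go import *
st()
E
```

```text
clock: 5.3
tool_pos: [455.3, 269.9, 378.8]
orientation: [1.98, 1.956, 0.456]
ft_force: [-5.0, 0.1, 5.8]
width: 0.041
grasp_force: 79.0
t 5.3 q [ 0.3668 -0.0716  2.0295 -0.2333  0.769   0.5133] p [455.2703 269.9451 378.8302] F [-5.0038  0.1091  5.8136] M [ 0.2733  0.871  -0.3728] w 0.04073569999601658 78.99198174476624
```

```bash
python3 -m pendant '[0,0,0,-0.01,0,0,0,0,0,0,-0.02,0,0,0,0,0,0,-0.035,0,0,0,0,0,0,-0.05,0,0,0,0,0,0,-0.07,0,0,0,0,0,0,-0.1,0,0,0,0,0,0,-0.13,0,0,0,0,0,0,-0.16,0,0,0,0,0,0,-0.16,0,0,0,0,0,0,-0.16,0,0,0]' 100
python3 - <<'E'
from go import *
st()
o=get_obs(); C=R.from_rotvec(o['orientation']); print('tool',C.as_matrix())
S=np.load('stand.npy'); print(S)
E
```

```text
clock: 6.3
tool_pos: [412.7, 270.1, 463.5]
orientation: [1.978, 1.958, 0.453]
ft_force: [-0.9, -0.6, -5.3]
width: 0.035
grasp_force: 97.9
t 6.3 q [ 0.401  -0.2292  2.0109 -0.2174  0.9497  0.5012] p [412.7254 270.1107 463.5307] F [-0.9095 -0.5981 -5.3283] M [ 0.123   0.9252 -0.035 ] w 0.03543447364464562 97.9306948184967
tool [[ 0.0101  0.8983  0.4393]
 [ 0.9999 -0.0092 -0.0043]
 [ 0.0002  0.4393 -0.8983]]
[ 590.1295 -269.8667    0.3767]
```

```bash
python3 - <<'E'
from go import *
print(row([470,270,575],toolR(rot(0,0),1)))
E
```

```text
[ 0.0008  0.1674 -0.125   0.2895  0.0014 -0.0063]
```

```bash
python3 -m pendant '[0,0,0.04,-0.03,0.05,0,0,0,0,0.09,-0.07,0.12,0,0,0,0,0.13,-0.1,0.19,0,0,0,0,0.167,-0.125,0.25,0,0,0,0,0.167,-0.125,0.29,0.0014,-0.006,0,0,0.167,-0.125,0.29,0.0014,-0.006,0,0,0.167,-0.125,0.29,0.0014,-0.006]' 100
python3 - <<'E'
from go import *
st(); print(row([458,-305,575],toolR(rot(0,.377),1)))
E
```

```text
clock: 7.0
tool_pos: [470.7, 269.5, 572.9]
orientation: [2.222, 2.22, -0.002]
ft_force: [-0.9, 0.2, -4.8]
width: 0.038
grasp_force: 99.0
t 7.0 q [ 0.3329 -0.088   1.6802 -0.001   1.5501  0.3341] p [470.7257 269.4643 572.8698] F [-0.9053  0.1822 -4.786 ] M [ 0.0296  0.0429 -0.0218] w 0.0381523466583202 98.9688491821289
[-0.9575 -0.0201 -0.0024 -0.0003  0.0007 -0.2407]
```

```bash
python3 -m pendant '[0,-0.03,-0.001,0,0,0,-0.01,0,-0.09,-0.002,0,0,0,-0.03,0,-0.16,-0.004,0,0,0,-0.05,0,-0.24,-0.005,0,0,0,-0.07,0,-0.32,-0.007,0,0,0,-0.09,0,-0.4,-0.009,0,0,0,-0.11,0,-0.48,-0.01,0,0,0,-0.13,0,-0.54,-0.011,0,0,0,-0.15,0,-0.58,-0.012,0,0,0,-0.16,0,-0.6,-0.012,0,0,0,-0.17]' 100
python3 - <<'E'
from go import *
st(); print(row([458,-305,575],toolR(rot(0,.377),1)))
E
```

```text
clock: 8.0
tool_pos: [462.2, -92.5, 573.3]
orientation: [1.91, 2.494, -0.003]
ft_force: [0.8, 1.1, -5.2]
width: 0.036
grasp_force: 99.0
t 8.0 q [-0.4129 -0.2556  1.8248 -0.0021  1.5724 -0.6769] p [462.2416 -92.5365 573.2933] F [ 0.7783  1.1201 -5.1797] M [ 0.2998  0.0221 -0.0144] w 0.036457115490628855 98.99220585823059
[-0.34   -0.0992 -0.0022 -0.0009  0.001  -0.072 ]
```

```bash
python3 -m pendant '[0,-0.03,-0.01,0,0,0,-0.01,0,-0.09,-0.026,0,0,0,-0.03,0,-0.16,-0.046,0,0,0,-0.045,0,-0.23,-0.067,0,0,0,-0.06,0,-0.29,-0.085,0,0,0,-0.07,0,-0.33,-0.096,0,0,0,-0.072,0,-0.34,-0.099,0,0,0,-0.072,0,-0.34,-0.099,0,0,0,-0.072,0,-0.34,-0.099,0,0,0,-0.072]' 100
python3 - <<'E'
from go import *
st(); p,d=snapshot('top'); q,e=snapshot('scene'); np.save('b_top.npy',p);np.save('b_scene.npy',q);np.save('b_topd.npy',d);np.save('b_scened.npy',e)
o=get_obs(); print(np.array(o['wrist_torque']),np.array(o['ft_force']))
def cr(p,c): 
    x,y=c[0]-40,c[1]-60; return cv2.resize(p[y:y+120,x:x+80],None,fx=5,fy=5,interpolation=cv2.INTER_CUBIC)
print(proj('scene',[480,-300,300]),proj('top',[480,-300,300]))
save(np.hstack([cr(q,(222,115)),cr(p,(362,230))]),'stage.png')
for n,D in(('scene',e),('top',d)):
    K,E=cam(n); v,u=np.mgrid[0:384,0:512]
    P=(np.linalg.inv(K)@np.stack([u.ravel(),v.ravel(),np.ones(u.size)]))*D.ravel(); W=(np.linalg.inv(E)[:3,:3]@P).T+np.linalg.inv(E)[:3,3]
    t=R.from_rotvec(o['orientation']).inv().apply(W-o['tool_pos'])
    for a in range(190,380,15):
        m=(t[:,2]>a)&(t[:,2]<=a+15)&(abs(t[:,0])<120)&(abs(t[:,1])<45)
        if m.sum()>3: print(n,a,m.sum(),'x',np.percentile(t[m,0],[2,50,98]),'y',np.percentile(t[m,1],[10,50,90]))
E
```

```text
clock: 8.9
tool_pos: [459.1, -302.2, 574.0]
orientation: [-1.761, -2.6, -0.001]
ft_force: [0.4, 0.3, -4.4]
width: 0.04
grasp_force: 99.0
t 8.9 q [-0.7667 -0.0713  1.6624  0.0003  1.5518 -1.1467] p [ 459.1326 -302.1742  574.0304] F [ 0.3788  0.3446 -4.4035] M [ 0.0559  0.0215 -0.0238] w 0.040011987934847275 98.974689245224
[0.1122 0.0021 0.0005] [ 0.1403 -0.5273 -4.4534]
[[227.5827 108.3885]] [[362.0171 239.5839]]
scene 190 161 x [-94.7623   5.7741  96.2475] y [-0.7131  2.4174  5.8725]
scene 205 150 x [-96.9305   4.982   96.7003] y [-1.3214  2.4861  5.7697]
scene 220 94 x [-95.381   15.7853  97.5883] y [-0.4429  2.398   5.6918]
scene 235 16 x [80.0739 89.9054 99.0974] y [0.9804 3.4522 5.484 ]
scene 250 23 x [77.1089 86.695  99.5156] y [-2.7185  2.0489  5.3856]
scene 265 14 x [78.2865 89.9054 99.1875] y [0.5295 1.6669 4.2639]
scene 280 20 x [78.461  89.447  99.7906] y [-0.1168  1.5674  4.0351]
scene 295 24 x [-23.4395  89.58    99.3697] y [-4.3924  1.3398  5.1483]
scene 310 168 x [-61.5761 -14.2874  96.9994] y [-29.5427   3.7308  32.6899]
scene 325 207 x [-58.1759 -17.6141  96.2909] y 
[... 409 characters left out ...]
743 97.1474] y [1.4676 2.0359 2.365 ]
top 235 9 x [78.1802 87.5428 97.333 ] y [1.819  2.0483 2.4597]
top 250 5 x [81.3024 95.2391 97.2603] y [-0.8477  2.0007  2.1996]
top 265 6 x [82.0689 87.9499 96.5718] y [0.1463 1.9074 2.0608]
top 280 7 x [79.1596 88.6767 96.5303] y [0.6859 1.6053 2.0243]
top 295 6 x [81.8888 91.1027 97.1008] y [-0.115   1.6776  2.2596]
top 310 66 x [-31.612   14.1982  91.4787] y [-4.7405 27.2304 30.9549]
top 325 94 x [-33.9749  -3.7461  90.9036] y [-10.9857   7.5158  30.9133]
top 340 205 x [-33.0075  -3.5001  78.1886] y [-8.7129  1.8007 20.2283]
top 355 17 x [15.819  48.5341 96.4748] y [0.9579 1.6734 1.8398]
top 370 20 x [20.6383 60.9581 94.9055] y [0.8586 1.36   1.7399]
```

View pics/stage.png

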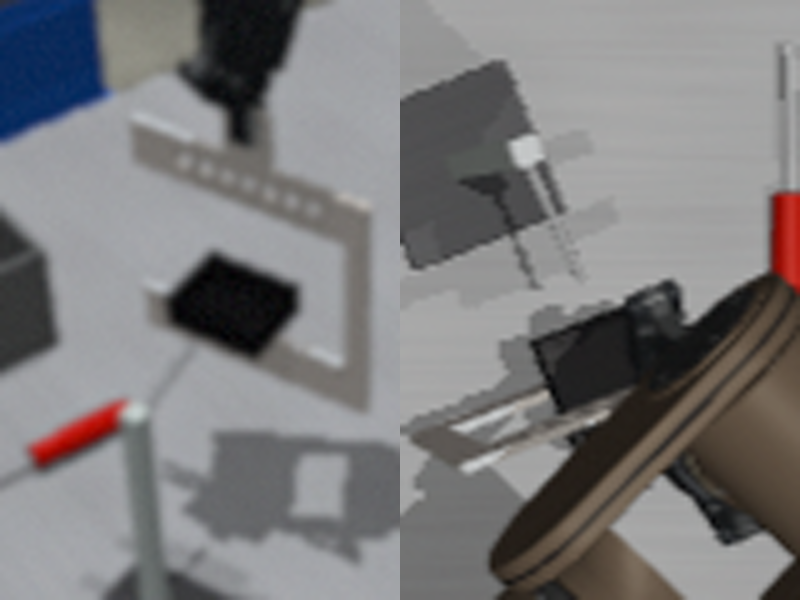

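The left panel shows the carrier hanging straight in the gripper, with the seven holes at (185,162)..(318,212) and the tray left of centre. The peg tip is near (195,350). In the right panel the peg runs (530,160) to (580,280). Depth puts the tray's edge at y ≈ -60, so its middle is at about -20 and hole 2 is the right choice. Next I'll refine the peg line and the in-hand carrier pose, both from the same cameras.

```bash
cat > ref.py <<'E'
from go import *
from scipy.ndimage import map_coordinates
np.set_printoptions(precision=2,suppress=True)
S=np.load('stand.npy')
def pegpt(s,S=S):
    Rz=R.from_euler('z',S[2]); return Rz.apply(np.c_[-8-s*np.cos(.2),0*s,234+s*np.sin(.2)])+[S[0],S[1],0]
if __name__=='__main__':
    for n in('scene','top'):
        img=np.load(f'{n}_p.npy').astype(float).mean(2); b=np.load(f'b_{n}.npy').astype(float).mean(2)
        s=np.linspace(10,85,16); u=proj(n,pegpt(s)); t=u[-1]-u[0]; t/=np.linalg.norm(t); nn=np.array([-t[1],t[0]]); print(n,'n',nn,'px/mm',np.linalg.norm(u[-1]-u[0])/75)
        o=np.arange(-5,5.1,.5)
        for I in(img,b):
            for si,q in zip(s,u):
                P=q[:,None]+nn[:,None]*o; pr=map_coordinates(I,[P[1],P[0]],order=1); print(int(si),np.round(pr[::1]).astype(int))
            print()
E
python3 ref.py
```

```text
scene n [0.8 0.6] px/mm 0.24366321393474938
10 [162 161 160 162 163 165 169 171 171 169 166 161 154 153 155 159 160 162
 163 163 163]
15 [163 163 163 163 163 163 162 161 161 159 155 151 150 150 154 158 161 162
 163 163 163]
20 [162 162 163 164 163 161 160 159 158 156 154 151 151 153 157 160 163 163
 163 163 163]
25 [162 162 163 162 161 161 160 158 156 155 153 150 149 152 155 159 161 163
 163 162 163]
30 [161 162 162 161 162 162 161 159 158 156 154 153 151 153 155 157 160 161
 162 162 162]
35 [160 160 159 159 159 159 159 158 158 155 152 149 150 151 156 159 160 161
 161 161 161]
40 [159 159 159 159 159 158 158 157 157 155 152 148 149 151 154 157 159 160
 161 161 160]
45 [159 158 158 159 159 158 156 155 153 152 150 149 148 151 153 156 159 160
 160 159 159]
50 [158 159 159 159 158 158 156 154 152 150 149 148 148 150 154 158 159 160
 159 160 160]
55 [159 159 159 159 159 159 157 155 154 151 149 147 148 151 155 159 161 161
 161 161 162]
60 [160 160 160 159 159 159 159 158 155 152 149 145 146 149 153 156 159 161
 161 161 161]
65 [159 159 160 160 159 159 157 155 154 152 149 146 145 148 151 15
[... 4030 characters left out ...]
 156 154 148 145 147 148 143 139 139 143 148 151 151 152
 151 151 151]
55 [166 166 166 166 166 163 156 150 145 141 140 142 144 147 150 151 150 150
 150 149 149]
60 [166 166 166 167 167 168 162 156 152 146 141 141 144 148 150 150 151 151
 151 151 151]
65 [167 166 165 164 164 164 160 156 153 149 140 130 137 149 156 160 162 163
 166 166 166]
70 [166 166 167 167 167 167 164 158 153 149 144 150 158 164 166 167 167 166
 166 165 165]
75 [167 167 167 167 168 168 168 169 166 162 161 164 166 166 166 166 167 167
 166 167 167]
80 [168 168 167 167 166 166 167 167 167 167 167 167 167 168 168 168 167 167
 166 165 159]
85 [167 168 168 168 168 168 167 166 166 168 168 164 154 145 146 152 155 159
 162 165 160]
```

```bash
cat > hand.py <<'E'
from ref import *
from scipy.optimize import least_squares
from scipy.ndimage import gaussian_filter
def tw(P,o): return R.from_rotvec(o['orientation']).apply(P)+np.array(o['tool_pos'])
def spots(I,c0):  # refine bright spots
    D=I-gaussian_filter(I,3); out=[]
    for c in c0:
        x,y=np.round(c).astype(int); w=np.clip(D[y-2:y+3,x-2:x+3],0,None); g=np.mgrid[-2:3,-2:3]
        out.append([x+(w*g[1]).sum()/w.sum(),y+(w*g[0]).sum()/w.sum()])
    return np.array(out)
def fit(I,c0,o,xo=0):
    q=spots(I,c0)
    H=lambda v:np.c_[-54+18*np.arange(7)+v[0],np.full(7,xo),v[1]+v[2]*(-54+18*np.arange(7))]
    r=least_squares(lambda v:(proj('scene',tw(H(v),o))-q).ravel(),[0,200,0]); return r,q,H
if __name__=='__main__':
    o=get_obs(); b=np.load('b_scene.npy').astype(float).mean(2)
    e=(np.array([[185,162],[318,212]])+.5)/5-.5+[182,55]
    c0=e[0]+(e[1]-e[0])*np.arange(7)[:,None]/6
    for xo in(0,2):
        r,q,H=fit(b,c0,o,xo); print(r.x,r.fun.reshape(-1,2).tolist())
    Z=tw(H(r.x),o); print('hole2',Z[2]); np.save('inhand.npy',r.x)
    # peg correction dl,dz
    off={'scene':.25,'top':-.35}; A=[];B=[]
    for n in off:
        u=proj(n,pegpt(np.array([20.,60.]))); t=u[1]-u[0];t/=np.linalg.norm(t);nn=np.array([-t[1],t[0]])
        m=pegpt(np.array([50.])); J=[nn@(proj(n,m+d)-proj(n,m))[0] for d in(np.array([-np.sin(S[2]),np.cos(S[2]),0]),np.array([0,0,1.]))]
        A.append(J);B.append(off[n])
    print('J',np.array(A),'dl,dz',np.linalg.solve(A,B))
E
python3 hand.py
```

```text
[ -0.09 209.69  -0.01] [[0.25446896220466897, -0.19782201444245118], [-0.06201909388346394, -0.0863228656428987], [-0.04967080410443714, 0.19563481876178912], [0.01213168678637544, 0.3889152531921951], [0.09686206945801246, -0.14956491257615312], [-0.1968163392969302, -0.11590821935578788], [-0.04341299174060964, -0.044866286953947565]]
[  1.28 207.83  -0.01] [[0.23025784458891962, -0.1963139940268377], [-0.07859873022036368, -0.08528811283997584], [-0.05843250114756415, 0.19624068061837363], [0.011378068809023034, 0.38913768688510686], [0.10431043342671842, -0.14967933218561313], [-0.18096824397380828, -0.11631177867769793], [-0.018963483578716023, -0.0455101063115535]]
hole2 [ 467.26 -316.49  366.68]
J [[ 0.24 -0.14]
 [ 0.35 -0.07]] dl,dz [-2.02 -5.38]
```

```bash
python3 - <<'E'
from hand import *
o=get_obs(); b=np.load('b_scene.npy').astype(float).mean(2)
for lo,hi in((172,200),(215,260),(335,352),(370,400)):
    z=np.arange(lo,hi,2.); print(z.astype(int))
    for x in(-75,-65,35,50,65):
        u=proj('scene',tw(np.c_[np.full(len(z),x),np.full(len(z),2.3),z],o)); print(x,np.round(map_coordinates(b,[u[:,1],u[:,0]],order=1)).astype(int))
E
```

```text
[172 174 176 178 180 182 184 186 188 190 192 194 196 198]
-75 [164 163 165 170 174 178 180 175 168 153 138 128 117 114]
-65 [164 164 165 170 175 179 183 174 166 152 137 127 119 114]
35 [164 164 163 162 161 157 151 140 129 120 111 110 110 113]
50 [162 162 161 160 156 152 144 135 127 119 113 109 108 109]
65 [163 163 162 160 158 150 142 133 124 118 114 111 110 110]
[215 217 219 221 223 225 227 229 231 233 235 237 239 241 243 245 247 249
 251 253 255 257 259]
-75 [113 113 114 117 121 128 134 142 151 155 159 161 162 162 162 161 162 162
 163 163 163 163 164]
-65 [116 116 116 118 120 126 133 140 147 152 155 158 159 160 160 161 162 162
 163 163 163 164 165]
35 [122 115 112 112 114 122 131 140 149 155 160 163 163 164 163 163 163 163
 163 163 163 163 162]
50 [117 113 111 110 115 120 130 140 148 156 160 162 164 163 163 163 163 163
 163 163 162 162 162]
65 [110 110 111 113 116 122 130 139 148 156 160 163 163 163 163 163 164 164
 164 163 163 163 163]
[335 337 339 341 343 345 347 349 351]
-75 [136 119 102  84  65  48  38  28  26]
-65 [24 18 14 11 11 11 10 10  9]
35 [157 154 152 147 142 136 129 122 118]
50 [163 165 165 164 161 151 141 132 123]
65 [175 177 178 177 168 158 147 136 126]
[370 372 374 376 378 380 382 384 386 388 390 392 394 396 398]
-75 [ 52  66  81  96 111 126 136 146 153 157 160 162 162 163 162]
-65 [ 44  60  77  92 105 119 128 136 143 145 147 147 145 143 142]
35 [111 112 113 117 122 127 136 145 152 157 161 163 164 164 164]
50 [114 115 117 120 123 131 138 145 151 158 161 164 166 166 166]
65 [113 113 114 116 121 127 134 143 152 158 163 167 168 168 169]
```

```bash
cat > tgt.py <<'E'
from hand import *
np.set_printoptions(precision=4,suppress=True)
def target(s,dlat=0,dz=0,hz=207,a=.5,tilt=0):
    h=pegpt(np.array([float(s)]))[0]+[-np.sin(S[2])*dlat,np.cos(S[2])*dlat,dz]
    Rm=toolR(rot(0,S[2],tilt),1); return h-Rm@np.array([-18+a,0,hz]),Rm
E
python3 - <<'E'
from tgt import *
print(row(*target(97)),target(97)[0])
E
```

```text
[-0.0019  0.0507  0.1907 -0.     -0.0001  0.0026] [ 487.8526 -291.5086  460.2709]
```

```bash
python3 -m pendant '[0,0,0,0.04,0,0,0.002,0,-0.001,0,0.1,0,0,0.0026,0,-0.002,0,0.16,0,0,0.0026,0,-0.002,0,0.19,0,0,0.0026,0,-0.002,0.01,0.1907,0,0,0.0026,0,-0.002,0.03,0.1907,0,0,0.0026,0,-0.002,0.045,0.1907,0,0,0.0026,0,-0.002,0.0507,0.1907,0,0,0.0026,0,-0.002,0.0507,0.1907,0,0,0.0026]' 100
cat > look.py <<'E'
from tgt import *
import sys
q,e=snapshot('scene'); np.save('c_scene.npy',q); p,d=snapshot('top'); np.save('c_top.npy',p); o=get_obs(); st()
s=float(sys.argv[1]); print(row(*target(s)))
I=q.astype(float).mean(2)
# carrier edges & holes in tool frame; peg profile beyond sheet
z=np.arange(216,242,2.)
for x in(-75,40,65):
    u=proj('scene',tw(np.c_[np.full(len(z),x),np.full(len(z),2.3),z],o)); print(x,np.round(map_coordinates(I,[u[:,1],u[:,0]],order=1)).astype(int))
c=proj('scene',pegpt(np.array([60.])))[0].round().astype(int)
def cr(p,c,w,h,f): x,y=c[0]-w//2,c[1]-h//2; return cv2.resize(p[y:y+h,x:x+w],None,fx=f,fy=f,interpolation=cv2.INTER_CUBIC)
A=cr(q,c,50,75,8)
H=np.c_[-54+18*np.arange(7)+.5,np.full(7,2.3),np.full(7,207.)]
for k in proj('scene',tw(H,o)): cv2.circle(A,tuple(int(t) for t in ((k-c+[25,37]+.5)*8)),2,(255,0,0),-1)
for k in proj('scene',pegpt(np.array([0,25,50,75.]))): cv2.circle(A,tuple(int(t) for t in ((k-c+[25,37]+.5)*8)),2,(0,255,0),-1)
c=proj('top',pegpt(np.array([60.])))[0].round().astype(int); B=cr(p,c,50,75,8)
for k in proj('top',pegpt(np.array([0,25,50,75.]))): cv2.circle(B,tuple(int(t) for t in ((k-c+[25,37]+.5)*8)),2,(0,255,0),-1)
save(np.hstack([A,B]),sys.argv[2])
E
python3 look.py 97 near.png
```

```text
clock: 9.9
tool_pos: [488.6, -292.4, 461.8]
orientation: [1.765, 2.596, -0.001]
ft_force: [-0.6, -0.8, -4.9]
width: 0.041
grasp_force: 99.0
t 10.0 q [-0.7186  0.0138  1.7795 -0.0005  1.3478 -1.094 ] p [ 487.9351 -292.7186  460.941 ] F [-0.18    0.2452 -5.1107] M [ 0.0431  0.1007 -0.0493] w 0.034571363145221426 98.97961735725403
[ 0.0019  0.0006  0.0011 -0.0002  0.0004 -0.0007]
-75 [114 116 117 122 127 134 141 149 153 158 161 163 165]
40 [114 113 112 114 121 127 136 145 152 157 162 164 165]
65 [114 115 116 119 122 130 139 146 153 159 162 165 167]
```

View pics/near.png

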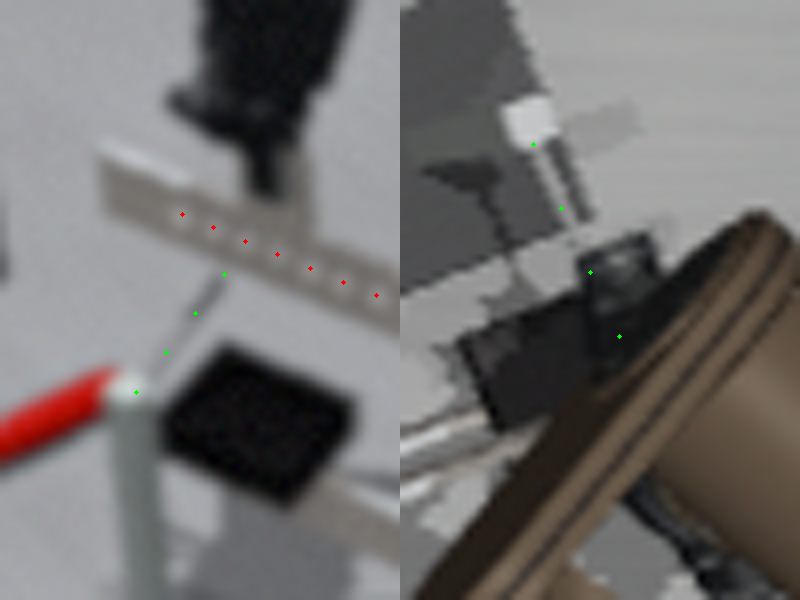

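The left panel shows the fitted holes (red) on the bright spots and the peg with its tip at (225,275), aligned with hole 2 at (245,241). I'll insert slowly along the peg's axis and watch the force.

```bash
python3 -m pendant '[0,0.0019,0.01,0.003,0,0,0,0,0.0019,0.018,0.0048,0,0,0,0,0.0019,0.025,0.0062,0,0,0,0,0.0019,0.031,0.0074,0,0,0,0,0.0019,0.037,0.0086,0,0,0,0,0.0019,0.042,0.0096,0,0,0,0,0.0019,0.047,0.0106,0,0,0,0,0.0019,0.0515,0.0114,0,0,0,0,0.0019,0.0515,0.0114,0,0,0]' 60
python3 look.py 66 in1.png
```

```text
clock: 10.9
tool_pos: [516.4, -280.3, 454.2]
orientation: [1.767, 2.596, 0.001]
ft_force: [-1.7, 0.8, -1.1]
width: 0.042
grasp_force: 99.6
t 11.0 q [-0.67    0.0597  1.7445  0.001   1.336  -1.0456] p [ 516.3323 -280.2782  454.1942] F [-0.78    0.9187 -0.7058] M [0.2232 0.1233 0.042 ] w 0.036372598632716045 99.6256971359253
[ 0.0001 -0.0004  0.0001  0.001   0.0005 -0.0009]
-75 [116 117 119 124 128 137 145 153 159 165 166 167 168]
40 [118 113 112 117 122 131 140 148 154 160 163 164 165]
65 [116 117 118 119 125 131 138 147 156 159 162 164 165]
```

View pics/in1.png

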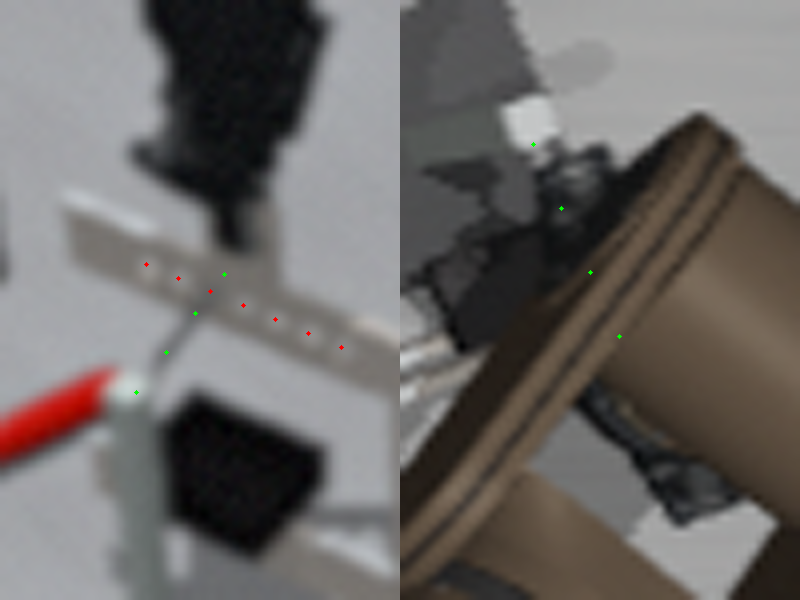

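The peg line now meets the bar at hole 2, (210,292). About 4 N of the weight rests on the peg and sideways force is small, so the peg is through the hole. I'll go on to mid-peg.

```bash
python3 -m pendant '[0,0,0,-0.0017,0,0,0,0,0,0.006,-0.0005,0,0,0,0,0,0.012,0.0007,0,0,0,0,0,0.018,0.002,0,0,0,0,0,0.024,0.0032,0,0,0,0,0,0.027,0.0038,0,0,0,0,0,0.027,0.0038,0,0,0]' 60
python3 - <<'E'
from go import *
st()
E
```

```text
clock: 11.7
tool_pos: [531.6, -274.2, 451.0]
orientation: [1.768, 2.597, 0.001]
ft_force: [-1.0, 0.3, -2.6]
width: 0.042
grasp_force: 99.5
t 11.7 q [-0.6459  0.0858  1.7226  0.0009  1.333  -1.0216] p [ 531.5657 -274.2308  450.9713] F [-0.9551  0.3029 -2.6211] M [ 0.2077 -0.0053  0.0125] w 0.04189989754877931 99.48002815246582
```

```bash
python3 -m pendant '[0,0.005,0,0.0006,0,-0.01,0,0,0.01,0,0.0012,0,-0.02,0,0,0.016,0,0.0019,0,-0.03,0,0,0.021,0,0.0025,0,-0.039,0,0,0.021,0,0.0035,0,-0.039,0,0,0.021,0,0.0042,0,-0.039,0,0,0.021,0,0.0042,0,-0.039,0]' 40
python3 - <<'E'
from go import *
st()
E
```

```text
clock: 12.4
tool_pos: [526.6, -262.6, 449.4]
orientation: [1.739, 2.554, -0.053]
ft_force: [-0.2, 3.3, 1.5]
width: 0.041
grasp_force: 99.6
t 12.4 q [-0.6307  0.0573  1.7558 -0.0338  1.2767 -0.997 ] p [ 526.5761 -262.6381  449.4248] F [-0.1671  3.3457  1.5361] M [ 0.6308 -0.0446  0.0719] w 0.04118785101446659 99.6343195438385
```

```bash
python3 -m pendant '[7,0,0,0,0,0,0,9,0,0,0,0,0,0,15,0,0,0,0,0,0,30,0,0,0,0,0,0,40,0,0,0,0,0,0,40,0,0,0,0,0,0,40,0,0,0,0,0,0]' 20
python3 - <<'E'
from go import *
st()
o=get_obs(); C=R.from_rotvec(o['orientation']).inv()
print('up in tool axes', C.apply([0,0,120])/600)
E
python3 look.py 50 rel.png
```

```text
clock: 13.1
tool_pos: [526.5, -262.8, 448.6]
orientation: [1.74, 2.555, -0.054]
ft_force: [-0.1, -0.1, -0.8]
width: 0.4
grasp_force: 0.0
t 13.1 q [-0.6309  0.0579  1.7566 -0.0344  1.2757 -0.9969] p [ 526.5134 -262.7726  448.6327] F [-0.0863 -0.0785 -0.8101] M [-0.0085 -0.0057  0.0115] w 0.39998299992867536 0.0
up in tool axes [-0.0122 -0.0001 -0.1996]
t 13.2 q [-0.6309  0.058   1.7566 -0.0344  1.2757 -0.997 ] p [ 526.5328 -262.7396  448.6072] F [ 0.2788  0.2785 -0.3647] M [-0.0078  0.0311 -0.01  ] w 0.4006458539072075 0.0
[-0.0211 -0.0008 -0.0026 -0.0002  0.0389 -0.0009]
-75 [118 122 127 132 140 148 155 160 165 167 169 170 170]
40 [115 113 112 115 119 125 133 141 147 154 158 161 164]
65 [115 116 117 119 123 127 134 142 149 154 160 163 164]
```

View pics/rel.png

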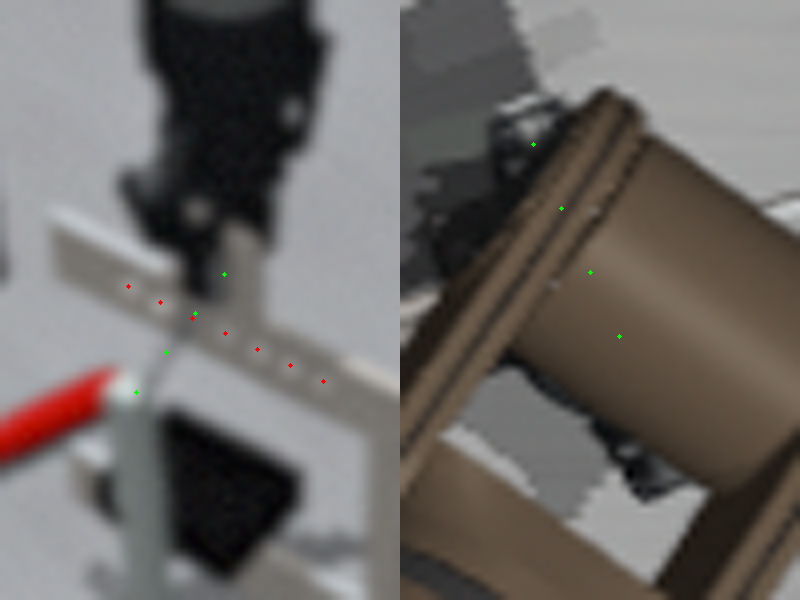

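The carrier hangs on hole 2 at (192,318) with the jaws open and no force on the tool. I'll withdraw straight back along the tool and check that it is at rest.

```bash
python3 -m pendant '[40,0,0,-0.02,0,0,0,40,0,0,-0.05,0,0,0,40,0,0,-0.1,0,0,0,40,0,0,-0.16,0,0,0,40,0,0,-0.22,0,0,0,40,-0.02,-0.05,-0.28,0,0,0,40,-0.02,-0.12,-0.3,0,0,0,40,-0.02,-0.2,-0.3,0,0,0,40,-0.02,-0.25,-0.3,0,0,0,40,-0.02,-0.25,-0.3,0,0,0]' 20
python3 - <<'E'
from tgt import *
st(); q,_=snapshot('scene'); 
for i in range(14): q2,_=snapshot('scene')
p,_=snapshot('top')
x,y=165,95; A=cv2.resize(q2[y:y+100,x:x+80],None,fx=5,fy=5,interpolation=cv2.INTER_CUBIC); x,y=305,165; B=cv2.resize(p[y:y+100,x:x+80],None,fx=5,fy=5,interpolation=cv2.INTER_CUBIC)
dif=np.abs(q.astype(int)-q2)[95:195,165:245].max(2); print('diff',dif.max(),(dif>25).sum())
save(np.hstack([A,B]),'end.png')
E
```

```text
clock: 14.2
tool_pos: [384.7, -319.1, 631.1]
orientation: [1.743, 2.549, -0.056]
ft_force: [0.7, 1.4, 0.8]
width: 0.401
grasp_force: 0.0
t 14.2 q [-0.8928 -0.1971  1.6759 -0.0196  1.6017 -1.265 ] p [ 384.6757 -319.1394  631.1048] F [0.7067 1.4389 0.8134] M [ 0.0047 -0.0319  0.0512] w 0.40073959032560474 0.0
diff 29 3
```

View pics/end.png

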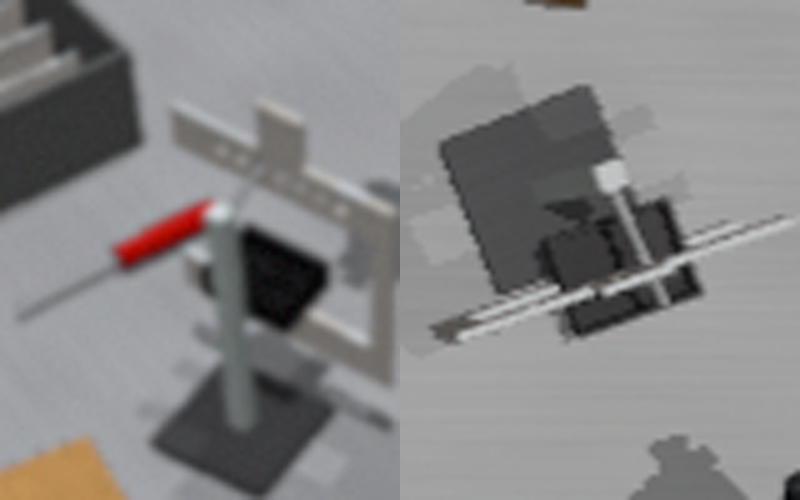

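The end view shows the carrier hanging still with the peg through hole 2: (255,175) in the left panel, tip at (655,300) in the right. I'll check its angles from depth before handing in.

```bash
python3 - <<'E'
from tgt import *
n='scene'; W=[]
for i in range(6):
    p,d=snapshot(n); K,E=cam(n); v,u=np.mgrid[0:384,0:512]
    P=(np.linalg.inv(K)@np.stack([u.ravel(),v.ravel(),np.ones(u.size)]))*d.ravel(); W.append((np.linalg.inv(E)[:3,:3]@P).T+np.linalg.inv(E)[:3,3])
W=np.mean(W,0); L=R.from_euler('z',S[2]).inv().apply(W-[S[0],S[1],0])  # stand frame
m=(L[:,2]>50)&(L[:,2]<320)&(abs(L[:,1])<140)&(L[:,0]<-35)&(L[:,0]>-80)
Q=L[m&~((abs(L[:,1])<75)&(L[:,2]<160))&(abs(L[:,1])>12)]
for _ in range(4):
    A=np.c_[Q[:,1],Q[:,2],np.ones(len(Q))]; c=np.linalg.lstsq(A,Q[:,0],rcond=None)[0]; r=Q[:,0]-A@c; Q=Q[abs(r)<6]
print('plane x = a y + b z + c',c,'lean deg',np.degrees(np.arctan(c[1])),len(Q))
k=Q[(Q[:,1]>102)&(Q[:,2]<240)]
for lo in(-70,-50,30,60,90): 
    s=Q[(abs(Q[:,1]-lo)<8)&(Q[:,2]>195)&(Q[:,2]<275)]; print(lo,len(s),s[:,2].min(),s[:,2].max())
w=[(z,Q[(abs(Q[:,2]-z)<6)&(Q[:,1]>60)][:,1]) for z in range(100,205,15)]
print([(z,len(a),a.min().round(1),a.max().round(1)) for z,a in w if len(a)])
E
```

```text
plane x = a y + b z + c [  0.0261   0.0138 -57.6566] lean deg 0.7891309064554515 571
-70 29 227.42922386285048 266.64884272344835
-50 27 226.04960331120756 266.42554537801146
30 36 223.16136468535615 272.36476956285856
60 31 219.63411445149848 262.21835648969756
90 31 218.43331200053217 260.50322361290677
[(100, 21, np.float64(75.0), np.float64(111.9)), (115, 10, np.float64(95.5), np.float64(111.8)), (130, 10, np.float64(95.2), np.float64(112.4)), (145, 10, np.float64(96.2), np.float64(113.4)), (160, 10, np.float64(96.9), np.float64(113.9)), (175, 11, np.float64(97.4), np.float64(114.3)), (190, 10, np.float64(97.6), np.float64(114.3))]
```

```bash
python3 -c "
from cell import *
print(job_done())"
```

```text
the job is handed in; nothing more can be done
None
```

The carrier hangs still on the stand's peg by hole 2, about 3° from level; the gripper is clear, nothing else was touched, and the job was handed in at about 15 s (no verdict was shown).

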